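Knock a resin test bar out of its mould and hold it in the UV lamp box

TASK

Demould the honey-coloured resin bar: with the mallet, never with the gripper itself, knock the mould's red-capped knock-out pin fully home so that the bar comes up out of its cavity, then put the mallet down (do not drop it) on the open bench. Pull the bar out, lower it upright through the narrow slot in the lid of the UV lamp box and with it press the sprung lamp switch inside well down; the lamps burn only while it is pressed, so finish still gripping the bar there and holding the switch down. Leave the mixing cup, the small bottle and the tape roll where they are.

Things in the scene. Friction and masses are not known exactly. Their poses are not given: they have to be found in the camera images.
- mallet_grip (a point): Grip point on the handle of a rubber mallet that stands on one face of its black head. The level, pale wooden handle, 24 mm wide (y) and 28 mm high (z), flat-sided, runs along the mallet's -x from the head to 132 mm from the head's axis. This point is 68 mm from that axis and 38 mm above the lower (striking) face. About 0.24 kg, centre of mass 12 mm from the head's axis toward the handle.
- mallet_head (a point): Centre of the mallet's head, a cylinder of 48 mm diameter and 76 mm height, 38 mm above its lower face (the face that strikes). x points away from the handle, z is the head's axis.
- knock_pin_top (a point): Middle of the top of the red cap (22 mm diameter, 6 mm thick) on the mould's upright knock-out pin. It begins 32 mm above the mould's flat top and ends 6 mm above it when the pin is home. It lies 70 mm from the bar along the mould's -y.
- knock_pin (a joint): Travel of the knock-out pin downward in m: 0 = up, 0.026 = home on its stop. Sprung detents grip it with about 5 N friction, so it stays where it is left. A rocker in the mould's foot lifts the bar 4/3 as far as the pin goes down (35 mm in all).
- cavity_mouth (a point): Centre of the cavity's opening (14 mm in x, 38 mm in y) in the flat top of the bolted-down mould, 147 mm above the bench. Aluminium plates, 52 mm (x) by 86 mm (y), surround it; the pin's column, 52 x 56 mm and as high, stands beside them on the -y side; base plate 94 x 165 mm. z up, y from the pin toward the bar.
- bar_center (a point): Centre of the honey-coloured resin bar, 12 mm (x) by 36 mm (y) by 98 mm (z, upright), 55 g. At first its top is 2.5 mm below the mould's top, so it cannot be gripped; with the pin home its top stands 32 mm above the mould's top and it lifts out freely. Its axes are the mould's at first; a half turn makes no difference.
- slot (a point): Centre of the slot in the lid of the white UV lamp box, at the upper face of its black collar, 109 mm above the bench. Slot 14 mm (x) by 38 mm (y), 14 mm deep, with a 3 mm chamfer at the mouth; collar 46 x 70 mm, 6 mm above the lid. Box 130 mm (x) by 170 mm (y), fixed, amber window to -x. z up.
- switch_top (a point): Top of the lamp switch's green button (20 mm diameter) inside the box, straight below the slot; 49 mm below the collar's upper face when not pressed, so the bar has about 49 mm inside and 49 mm outside when it first touches.
- lamp_switch (a joint): How far the lamp switch's button is pressed down, in m: 0 = up (off), 0.012 = on its stop; the lamps are on beyond 0.005. Its spring pushes back with 2 N at the start and 5 N at the stop; the bar's own weight does not press it.
- resin_cup: Clear graduated mixing cup with resin, 91 mm wide and 100 mm high, origin at the centre of its underside. Leave it alone.
- hardener: Small bottle with red cap, 40 mm wide and 95 mm high, origin at the centre of its underside. Leave it alone.
- tape: Roll of masking tape lying flat, 100 mm wide and 25 mm high, origin at the centre of its underside. Leave it alone.

How it is judged:
By the outcome, as a careful person would: the job done as asked, in the order asked, and still so for the second after the job is handed in, while the arm keeps its last pose, push and grip.
It also fails if it takes over 64 s, if anything falls off the work surface, if the arm or the gripper's body presses on something with over 40 N, if the wrist force passes 120 N, or if a joint passes its speed limit or range.

ROBOT

A 6-joint arm with a two-finger parallel gripper is mounted at the origin on a cart in front of the work surface, level with it; the furniture and walls round the work are solid. World frame = base frame: x ahead of the robot, y to its left, z up, the work surface at z = 0. Lengths are in m, angles in rad, forces in N, time in s.
With the tool pointing down it reaches from about 0.375 to 0.925 m from the base axis. Payload 5.7 kg.
Tool frame: the origin (TCP) lies midway between the tips of the shut fingers; the grasp point (between the pads) lies 19 mm behind it; z points along the fingers, y is the line along which they close (so a half turn about z gives the same grasp; the last joint's range is limited). The gripper opens to 85 mm and grips with 20 to 120 N. Pads are 22 mm wide; open, the fingers measure 114 mm over their backs; the gripper's body (76 mm by 85 mm) begins 54 mm behind the grasp point. The pads swing forward as they close: fully open they stand 13 mm farther back than shut.
Start: joints at [0.988, 0.359, 1.51, -0, 1.272, -0.115], TCP at [0.271, 0.536, 0.195] pointing down, gripper open.
Joint ranges: [-2.97, 2.97], [-1.01, 2.36], [0.21, 2.38], [-0.96, 4.11], [0.2, 2.71], [-2.98, 2.98]. Speed limits (rad/s): [2.39, 2.39, 3.14, 3.14, 3.14, 3.14].

INTERFACE

Orientations are given as a unit quaternion [x, y, z, w].
In Python, from cell import bot, optics, spotter gives the robot as it stands. The module is installed in compiled form; this text tells all that it offers.
- The arm moves only by the tool step_arm, never from a script. Its argument "moves" is text: rows parted by semicolons, each of 5 numbers parted by spaces: the closure, from -1 (fully open) to 1 (shut), then the shift along the tool's x, y, z in units of 25 mm (1.0 is 25 mm), then the turn about the tool's z in units of 5 degrees (1.0 is 5 degrees). In form: grip tx ty tz twist; .... A call has exactly 10 rows; each row shifts and turns the commanded pose from where the row before left it, along the tool's axes as they then stand; what a row does not reach is not made up. A row lasts 1/12 s, in which the tool goes at most 41.7 mm and 7.16 degrees, less where a joint would pass 70% of its speed; a pose out of reach is approached as far as the arm can. A call is refused whole if a number of a shift passes 1 or a number of a turn 1, either way. A call with a gripper value outside its range is refused whole. The fingers move at their own pace and stop on an object; "newtons" is the grip in N (left out, the last holds). Time passes only in rows, so rows that do not move let the fingers close, or fill a call up. It gives the time, the measured TCP pose, the force, the opening and the grip force at its end, in the units of the state.
- bot.observe(): the state, without advancing time (a new reading comes with each control period).
- optics.get_image(name): name is "scene" or "top" or "wrist"; returns a dict with "color" (420x560x3 uint8, blue, green, red), "K" (3x3 intrinsics, pixels), "xyz" and "rotation" of the camera in the world. Camera axes: x right, y down, z forward; pixel columns grow to the right and rows downward; lengths in m; the calibration is good to about 2 mm. A picture is of the moment at which its call begins. There is no depth.
- bot.finish_job(): hands the job in; it is judged then, once.
Trained networks look in a picture, given as the dict that the camera call returned (one of the last four; its "shot" number tells which), for a name from the list of things; names that differ only in an ending like _2 or _b are one class to them, and where a whole thing is asked for, a point or a joint stands for the part that bears it (a point fixed in the world has none). Each returns a list of dicts, best first, with "conf" (0 to 1); they miss things now and then, are a little off and sometimes report something else, mostly with a low value. They report only what shows in the picture. A call takes as long as a camera call.
- spotter.trace(picture, label): "pixels" (420x560 bool, what is visible of it) and "location" ([column, row] as shares, 0 to 1, of the picture: columns of its width, rows of its height, amid what is visible of it).
- spotter.place_of(picture, label): "location" ([column, row] as shares, 0 to 1, of the picture: columns of its width, rows of its height: a listed point, or the origin of a listed thing).
The state is a dict: "time_s": time; "joints": joint angles; "qd": joint speeds; "joint_efforts": joint torques, N m; "eef_pos": TCP position; "eef_rot": TCP orientation; "force": force on the tool from outside, world axes, zero at the start; "wrist_torque": the same for the moment, N m; "opening": opening from 0.0 (shut) to 1.0 (fully open); "grasp_force": force on a finger pad.
Only numpy, scipy, OpenCV 4.12 (cv2) and the standard library are available. Lean on these libraries where they do the work, as an engineer would, in place of code of your own. Each camera call takes 0.05 s, during which the arm holds its last target. There are 200 camera calls.

## Working session

There is one attempt and no reset: what is moved stays moved. The work goes in short steps, Python scripts to look and compute and a tool call to move; the robot and the scene stay as the last step left them, time stands still between calls to the robot, and variables do not carry over. Pictures are saved under pics/ and viewed, at most 10 in all, crops included, and the job is handed in when it is done.

Besides the shell and the picture viewer there is one more tool, called after ">>>" by a JSON object that holds its "fn" and its "kwargs". step_arm: Moves the arm, as the interface text tells. Its arguments: {"type":"object","properties":{"moves":{"type":"string"},"newtons":{"type":"number"}},"required":["moves"]}

```bash
mkdir -p pics; cat > h.py <<'E'
import numpy as np, cv2
from cell import bot, optics, spotter
from scipy.spatial.transform import Rotation as R
def ray(im,loc):
    K=np.array(im["K"]);r=np.array(im["rotation"])
    r=r if r.shape==(3,3) else R.from_quat(r).as_matrix()
    d=r@np.linalg.inv(K)@np.array([loc[0]*560,loc[1]*420,1]);return np.array(im["xyz"]),d/np.linalg.norm(d)
def at_z(im,loc,z):
    o,d=ray(im,loc);return o+d*(z-o[2])/d[2]
def tri(rs):
    A=sum(np.eye(3)-np.outer(d,d) for o,d in rs);b=sum((np.eye(3)-np.outer(d,d))@o for o,d in rs)
    return np.linalg.solve(A,b)
E
python3 - <<'E'
from h import *
ims={n:optics.get_image(n) for n in("scene","top","wrist")}
cv2.imwrite("pics/a.png",np.hstack([cv2.resize(ims[n]["color"],(400,300)) for n in("scene","top")]))
cv2.imwrite("pics/top.png",ims["top"]["color"])
print({n:np.round(ims[n]["xyz"],3) for n in ims}, bot.observe()["eef_rot"], bot.observe()["opening"])
for l in["mallet_grip","mallet_head","knock_pin_top","cavity_mouth","bar_center","slot","switch_top","resin_cup","hardener","tape"]:
    rs=[]
    for n in("scene","top","wrist"):
        p=spotter.place_of(ims[n],l)
        print(l,n,[(np.round(q["location"],3).tolist(),round(q["conf"],2)) for q in p[:2]])
        if p and p[0]["conf"]>.4 and n!="wrist":
            rs.append(ray(ims[n],p[0]["location"]))
            z={"mallet_grip":.038,"mallet_head":.038,"knock_pin_top":.179,"cavity_mouth":.147,"bar_center":.0955,"slot":.109}.get(l,0)
            print("   atz",np.round(at_z(ims[n],p[0]["location"],z),4))
    if len(rs)>1:print("  tri",np.round(tri(rs),4))
E
```

```text
{'scene': array([-0.415, -1.106,  0.784]), 'top': array([0.185, 0.17 , 1.495]), 'wrist': array([0.2  , 0.57 , 0.373])} [ 2.31756748e-01  9.72773496e-01 -6.89514903e-04 -2.45084998e-04] 0.9952159685119716
mallet_grip scene [([0.582, 0.687], 0.59), ([0.374, 0.523], 0.55)]
   atz [ 0.4093 -0.2005  0.038 ]
mallet_grip top [([0.717, 0.566], 0.87)]
   atz [ 0.4088 -0.2073  0.038 ]
mallet_grip wrist []
  tri [ 0.4069 -0.2054  0.0417]
mallet_head scene [([0.613, 0.667], 0.77)]
   atz [ 0.4848 -0.1932  0.038 ]
mallet_head top [([0.72, 0.521], 0.9)]
   atz [ 0.4669 -0.2141  0.038 ]
mallet_head wrist []
  tri [ 0.4652 -0.2111  0.0529]
knock_pin_top scene [([0.531, 0.513], 0.39)]
knock_pin_top top [([0.283, 0.56], 0.65), ([0.583, 0.49], 0.64)]
   atz [0.3754 0.4834 0.179 ]
knock_pin_top wrist []
cavity_mouth scene [([0.512, 0.511], 0.96)]
   atz [0.4884 0.1098 0.147 ]
cavity_mouth top [([0.731, 0.424], 0.7), ([0.534, 0.474], 0.55)]
   atz [ 0.563  -0.2064  0.147 ]
cavity_mouth wrist []
  tri [ 0.434  -0.1171  0.2785]
bar_center scene []
bar_center top []
bar_center wrist []
slot scene [([0.464, 
[... 169 characters left out ...]
[]
switch_top top [([0.721, 0.525], 0.47)]
   atz [ 0.4686 -0.2255  0.    ]
switch_top wrist []
resin_cup scene [([0.41, 0.496], 0.52)]
   atz [ 0.5328  0.5873 -0.    ]
resin_cup top [([0.262, 0.463], 0.87), ([0.577, 0.494], 0.65)]
   atz [0.5279 0.5731 0.    ]
resin_cup wrist [([0.728, 0.823], 0.61)]
  tri [0.5253 0.5716 0.0071]
hardener scene [([0.677, 0.68], 0.61)]
   atz [ 0.6012 -0.2349  0.    ]
hardener top [([0.725, 0.425], 0.66)]
   atz [ 0.6034 -0.237   0.    ]
hardener wrist []
  tri [ 0.602  -0.2359  0.0007]
tape scene [([0.372, 0.528], 0.54)]
   atz [0.387  0.5047 0.    ]
tape top [([0.283, 0.559], 0.67)]
   atz [0.4023 0.5266 0.    ]
tape wrist []
  tri [ 0.4023  0.5306 -0.013 ]
```

View pics/a.png

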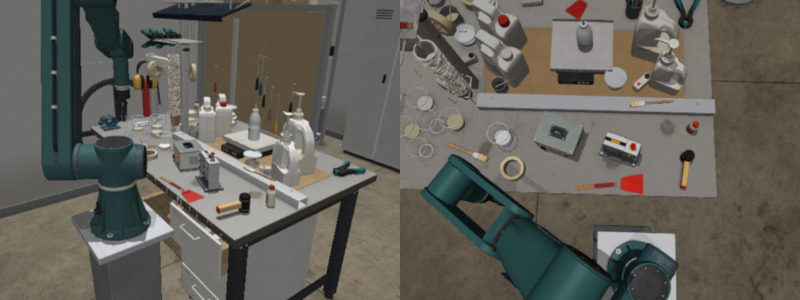

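View pics/top.png

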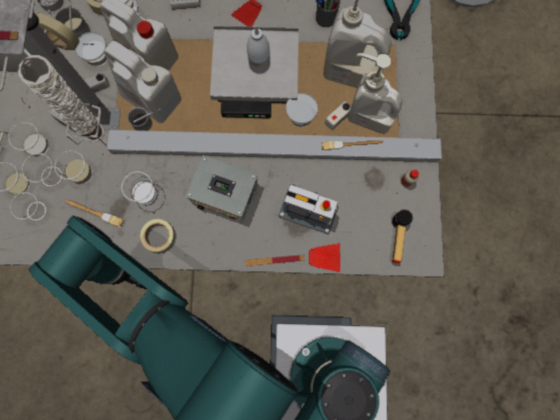

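The top picture shows the mallet head at (403,218) with its handle toward (398,262), and the red pin cap at (326,205). The cavity is near (299,199), the box slot near (222,184), the hardener at (411,178), the tape at (157,236) and the cup at (143,192).

```bash
cat >> h.py <<'E'
def go(t=None,ang=None):
    """ang: wanted world angle (deg) of the tool y axis (mod 180). prints shift (current axes and after twist) in units"""
    s=bot.observe();M=R.from_quat(s["eef_rot"]).as_matrix();p=np.array(s["eef_pos"])
    a=np.degrees(np.arctan2(M[1,1],M[0,1]));print("t",round(s["time_s"],2),"tcp",np.round(p,4),"yang",round(a,2),"tilt",np.round(M[:2,2],4),"op",round(s["opening"],3),"F",np.round(s["force"],1),"gf",np.round(s["grasp_force"],1),"j",np.round(s["joints"],2))
    if t is None:return
    d=np.array(t)-p;print("shift units now-axes",np.round(M.T@d/.025,2))
    if ang is not None:
        w=(ang-a+90)%180-90
        M2=R.from_euler("z",w,degrees=True).as_matrix()@M
        print("twist units",round(-w/5,2),"shift after twist",np.round(M2.T@d/.025,2))
E
python3 - <<'E'
from h import *
im=optics.get_image("top")
print("pin",at_z(im,(.583,.489),.179),"cav",at_z(im,(.534,.474),.147),"slot",at_z(im,(.397,.437),.109))
g=at_z(im,(.717,.566),.038);h=at_z(im,(.72,.521),.038);print(g,h,np.degrees(np.arctan2(*(h-g)[[1,0]])))
print(im["color"].shape)
go((.40,.25,.33),83)
E
```

```text
pin [0.47055008 0.03134628 0.179     ] cav [0.49332369 0.10510428 0.147     ] slot [0.54180608 0.32709519 0.109     ]
[ 0.4090417  -0.20761959  0.038     ] [ 0.46651062 -0.21443574  0.038     ] -6.7640148722723765
(420, 560, 3)
t 1.7 tcp [0.2706 0.5355 0.1955] yang 63.2 tilt [-0.     -0.0001] op 1.002 F [-0.7  1.  -0.4] gf 0.0 j [ 0.99  0.36  1.51 -0.    1.27 -0.12]
shift units now-axes [-9.77 -7.86 -5.38]
twist units -3.96 shift after twist [ -6.53 -10.7   -5.38]
```

>>> {"fn": "step_arm", "kwargs": {"moves": "-1 0 0 -1 -0.99;-1 0 0 -1 -0.99;-1 0 0 -1 -0.99;-1 0 0 -1 -0.99;-1 -1 -0.6 -1 0;-1 -1 -0.6 -0.4 0;-1 -1 -1 0 0;-1 -1 -1 0 0;-1 -1 -1 0 0;-1 -1 -1 0 0"}}

```text
time_s: 2.53
eef_pos: [0.4043, 0.3869, 0.3307]
eef_rot: [0.061, 0.998, 0.0, 0.0]
force: [-0.1, -0.0, 0.6]
opening: 1.0
grasp_force: 0.0
```

>>> {"fn": "step_arm", "kwargs": {"moves": "-1 -0.5 -1 0 0;-1 0 -1 0 0;-1 0 -1 0 0;-1 0 -1 0 0;-1 0 -1 0 0;-1 0 -0.5 0 0;-1 0 0 0 0;-1 0 0 0 0;-1 0 0 0 0;-1 0 0 0 0"}}

```text
time_s: 3.37
eef_pos: [0.3995, 0.2513, 0.3305]
eef_rot: [0.061, 0.998, 0.0, -0.0]
force: [-0.4, 0.1, 0.5]
opening: 1.001
grasp_force: 0.0
```

```bash
python3 - <<'E'
from h import *
im=optics.get_image("wrist");cv2.imwrite("pics/w1.png",im["color"]);print(im["xyz"])
for l,z in dict(knock_pin_top=.179,cavity_mouth=.147,slot=.109,bar_center=.14).items():
    for q in spotter.place_of(im,l)[:2]:print(l,np.round(q["location"],3),round(q["conf"],2),np.round(at_z(im,q["location"],z),4))
go((.407,-.206,.15),83)
E
```

```text
[0.32169487 0.26062939 0.50883987]
knock_pin_top [0.124 0.669] 0.61 [0.4748 0.0363 0.179 ]
cavity_mouth [0.261 0.665] 0.68 [0.4977 0.0977 0.147 ]
cavity_mouth [0.117 0.67 ] 0.23 [0.4896 0.0101 0.147 ]
slot [0.634 0.649] 0.7 [0.5372 0.3308 0.109 ]
slot [0.12  0.668] 0.6 [ 0.5064 -0.0139  0.109 ]
t 3.62 tcp [0.3992 0.2507 0.3303] yang 83.04 tilt [-0.0003 -0.0002] op 0.998 F [-0.5  0.3  0. ] gf 0.0 j [ 0.41  0.07  1.56 -0.    1.51 -1.04]
shift units now-axes [ -2.52 -18.09   7.22]
twist units 0.01 shift after twist [ -2.54 -18.09   7.22]
```

View pics/w1.png

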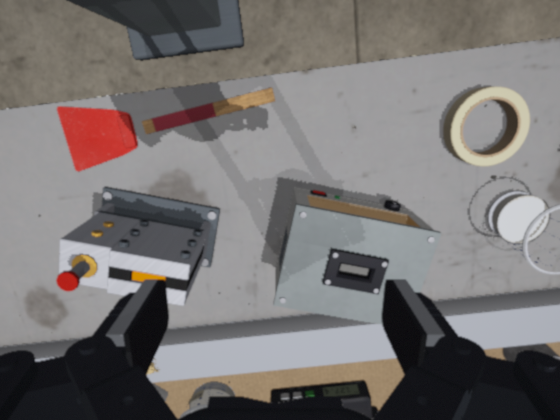

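The wrist view shows the red pin cap at (68,281), the orange bar in the cavity at (148,277), and the slot in its black collar at (355,271). Next is the mallet.

>>> {"fn": "step_arm", "kwargs": {"moves": "-1 -0.25 -1 0 0;-1 -0.25 -1 0 0;-1 -0.25 -1 0 0;-1 -0.25 -1 0 0;-1 -0.25 -1 0 0;-1 -0.25 -1 0 0;-1 -0.25 -1 0 0;-1 -0.25 -1 0 0;-1 -0.25 -1 0 0;-1 -0.25 -1 0 0"}}

```text
time_s: 4.45
eef_pos: [0.4309, -0.0066, 0.3306]
eef_rot: [0.061, 0.998, -0.0, 0.0]
force: [0.1, -0.6, 0.7]
opening: 0.998
grasp_force: 0.0
```

>>> {"fn": "step_arm", "kwargs": {"moves": "-1 0 -1 0.5 0;-1 0 -1 0.8 0;-1 0 -1 1 0;-1 0 -1 1 0;-1 0 -1 1 0;-1 0 -1 1 0;-1 0 -1 1 0;-1 0 -1 0.9 0;-1 0 0 0 0;-1 0 0 0 0"}}

```text
time_s: 5.28
eef_pos: [0.4055, -0.2043, 0.1494]
eef_rot: [0.062, 0.998, 0.001, -0.001]
force: [0.5, 0.6, -0.2]
opening: 0.998
grasp_force: 0.0
```

```bash
python3 - <<'E'
from h import *
im=optics.get_image("wrist");cv2.imwrite("pics/w2.png",im["color"])
P={}
for l,z in dict(mallet_grip=.038,mallet_head=.038).items():
    for q in spotter.place_of(im,l)[:2]:print(l,np.round(q["location"],3),round(q["conf"],2),np.round(at_z(im,q["location"],z),4))
for q in spotter.trace(im,"mallet_grip")[:1]:
    ys,xs=np.nonzero(q["pixels"]);print(q["conf"],xs.min(),xs.max(),ys.min(),ys.max())
go((.407,-.206,.019),83)
E
```

```text
mallet_grip [0.498 0.434] 0.91 [ 0.3964 -0.1999  0.038 ]
mallet_head [0.492 0.623] 0.85 [ 0.465  -0.2114  0.038 ]
0.58 248 308 100 307
t 5.48 tcp [ 0.4072 -0.2036  0.1516] yang 83.06 tilt [ 0.0015 -0.0009] op 1.003 F [0.3 1.2 0.6] gf 0.0 j [-0.62  0.2   1.87  0.    1.07 -2.07]
shift units now-axes [ 0.01 -0.09  5.3 ]
twist units 0.01 shift after twist [ 0.01 -0.09  5.3 ]
```

View pics/w2.png

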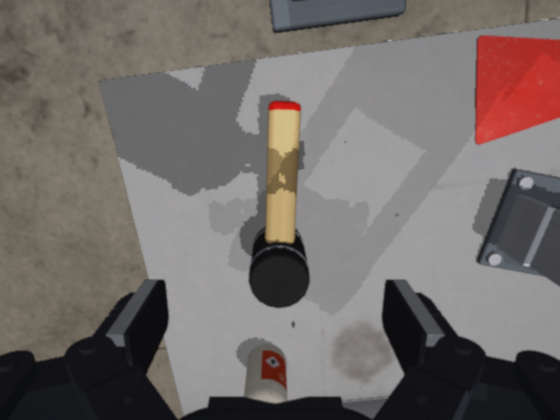

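The handle runs from (285,103) to (281,240), the head is at (279,280), and the hardener sits beyond it at (265,370). I'll grip about 52 mm from the head's axis.

>>> {"fn": "step_arm", "kwargs": {"moves": "-1 -0.26 0.06 0.8 0.5;-1 0 0 1 0;-1 0 0 1 0;-1 0 0 1 0;-1 0 0 0.7 0;-1 0 0 0.5 0;-1 0 0 0.3 0;-1 0 0 0 0;1 0 0 0 0;1 0 0 0 0", "newtons": 110}}

```text
time_s: 6.32
eef_pos: [0.414, -0.2037, 0.019]
eef_rot: [0.083, 0.997, -0.001, 0.001]
force: [0.4, 0.4, 0.3]
opening: 0.751
grasp_force: 0.0
```

>>> {"fn": "step_arm", "kwargs": {"moves": "1 0 0 0 0;1 0 0 0 0;1 0 0 0 0;1 0 0 0 0;1 0 0 0 0;1 0 0 0 0;1 0 0 0 0;1 0 0 0 0;1 0 0 -0.2 0;1 0 0 -0.6 0"}}

```text
time_s: 7.15
eef_pos: [0.4116, -0.2025, 0.037]
eef_rot: [0.083, 0.997, 0.001, -0.002]
force: [0.4, 0.4, 0.8]
opening: 0.006
grasp_force: 0.0
```

>>> {"fn": "step_arm", "kwargs": {"moves": "1 0 0 -1 0;1 0 0 -1 0;1 0 0 -1 0;1 0 0 -1 0;1 0 0 -1 0;1 0 0 -1 0;1 0 0 -1 0;1 0 0 -1 0;1 0 0 -0.5 0;1 0 0 0 0"}}

```text
time_s: 7.98
eef_pos: [0.4148, -0.2045, 0.254]
eef_rot: [0.083, 0.997, -0.002, 0.003]
force: [-0.3, -0.0, 0.7]
opening: -0.003
grasp_force: 0.0
```

```bash
python3 - <<'E'
from h import *
im=optics.get_image("wrist");cv2.imwrite("pics/w3.png",im["color"])
go()
s=bot.observe();M=R.from_quat(s["eef_rot"]).as_matrix()
for l in("mallet_grip","mallet_head"):
    for q in spotter.place_of(im,l)[:1]:print(l,np.round(q["location"],3),round(q["conf"],2),"tool xyz", np.round(M.T@(at_z(im,q["location"],s["eef_pos"][2]+.019)-s["eef_pos"]),4))
E
```

```text
t 8.03 tcp [ 0.4138 -0.2039  0.252 ] yang 80.5 tilt [ 0.0027 -0.002 ] op -0.001 F [-0.1  0.2 -0.3] gf 0.0 j [-0.61  0.1   1.72 -0.    1.32 -2.01]
mallet_grip [0.496 0.36 ] 0.87 tool xyz [ 0.0529  0.0004 -0.0192]
mallet_head [0.488 0.504] 0.76 tool xyz [ 0.0251 -0.0013 -0.0191]
```

View pics/w3.png

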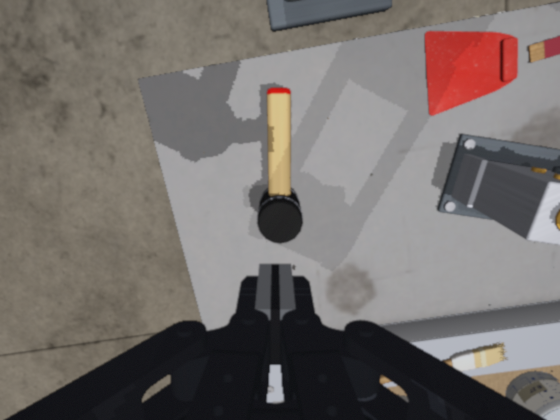

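```bash
python3 - <<'E'
from h import *
im=optics.get_image("wrist");t=optics.get_image("top");s=optics.get_image("scene")
print(im["xyz"],np.round(im["rotation"],3).tolist())
for l in("mallet_grip","mallet_head"):
    rs=[]
    for n,i in(("w",im),("t",t),("s",s)):
        for q in spotter.place_of(i,l)[:1]:print(l,n,np.round(q["location"],3),round(q["conf"],2),np.round(at_z(i,q["location"],.038),4)); rs.append(ray(i,q["location"]))
    print(tri(rs),tri(rs[:2]))
a=lambda u,v,z:np.round(at_z(im,(u/560,v/420),z),4)
print("red end",a(279,90,.052),"head top ctr",a(280,218,.076),"tcp px",a(275,265,.252))
cv2.imwrite("pics/s4.png",cv2.resize(s["color"][230:330,280:420],(700,500)))
E
```

```text
[ 0.33523408 -0.19013976  0.42817717] [0.754, 0.638, 0.099, 0.118]
mallet_grip w [0.493 0.371] 0.93 [ 0.3982 -0.1998  0.038 ]
mallet_grip t [0.714 0.569] 0.92 [ 0.4056 -0.2033  0.038 ]
mallet_grip s [0.404 0.49 ] 0.74 [0.4882 0.5324 0.038 ]
[ 0.28904407 -0.12776443  0.33172809] [ 0.39985166 -0.19965535  0.0511796 ]
mallet_head w [0.484 0.512] 0.76 [ 0.4625 -0.2158  0.038 ]
mallet_head t [0.72  0.524] 0.87 [ 0.4626 -0.2136  0.038 ]
mallet_head s [0.612 0.674] 0.83 [ 0.4725 -0.2048  0.038 ]
[ 0.4615043  -0.21394379  0.04518952] [ 0.46456035 -0.21601696  0.03017992]
red end [ 0.3338 -0.1861  0.052 ] head top ctr [ 0.4544 -0.2051  0.076 ] tcp px [ 0.42   -0.2044  0.252 ]
```

View pics/s4.png

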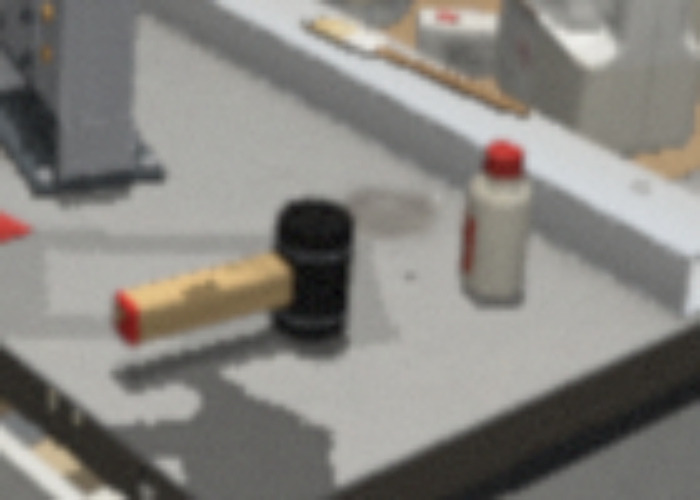

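The mallet still stands where it was (head at about (315,268) in the crop), so the grasp closed on nothing. I'll retry, and check after closing before I lift.

>>> {"fn": "step_arm", "kwargs": {"moves": "-1 0 0 1 0;-1 0 0 1 0;-1 0 0 1 0;-1 0 0 1 0;-1 0 0 1 0;-1 0 0 1 0;-1 0 0 1 0;-1 0 0 1 0;-1 0 0 0.8 0;-1 0 0 0.5 0"}}

```text
time_s: 9.42
eef_pos: [0.4121, -0.2028, 0.0161]
eef_rot: [0.083, 0.997, 0.001, -0.001]
force: [0.5, 0.6, 0.5]
opening: 0.997
grasp_force: 0.0
```

>>> {"fn": "step_arm", "kwargs": {"moves": "-1 0 0 0 0;0.1 0 0 0 0;0.2 0 0 0 0;0.4 0 0 0 0;0.5 0 0 0 0;0.5 0 0 0 0;0.5 0 0 0 0;0.5 0 0 0 0;0.5 0 0 0 0;0.5 0 0 0 0", "newtons": 60}}

```text
time_s: 10.25
eef_pos: [0.413, -0.2034, 0.0181]
eef_rot: [0.083, 0.997, -0.0, 0.0]
force: [-0.9, -0.5, 0.3]
opening: 0.253
grasp_force: 0.0
```

```bash
python3 - <<'E'
from h import *
im=optics.get_image("wrist");cv2.imwrite("pics/w5.png",im["color"])
go()
E
```

```text
t 10.3 tcp [ 0.413  -0.2034  0.0181] yang 80.5 tilt [-0.     -0.0002] op 0.251 F [ 0.8  0.7 -0.3] gf 0.0 j [-0.61  0.42  1.99 -0.    0.73 -2.01]
```

View pics/w5.png

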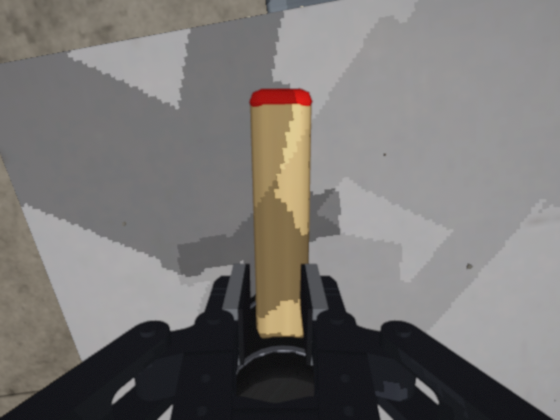

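The handle lies between the pads, whose inner edges are at about columns 248 and 303. They aren't touching it yet, so I'll close further and read the result before lifting.

>>> {"fn": "step_arm", "kwargs": {"moves": "0.6 0 0 0 0;0.6 0 0 0 0;0.7 0 0 0 0;0.7 0 0 0 0;0.8 0 0 0 0;0.8 0 0 0 0;0.9 0 0 0 0;1 0 0 0 0;1 0 0 0 0;1 0 0 0 0", "newtons": 60}}

```text
time_s: 11.13
eef_pos: [0.413, -0.2034, 0.018]
eef_rot: [0.083, 0.997, -0.0, -0.0]
force: [0.1, 0.4, 0.2]
opening: 0.001
grasp_force: 0.0
```

```bash
python3 - <<'E'
from h import *
im=optics.get_image("wrist");cv2.imwrite("pics/w6.png",im["color"])
go()
E
```

```text
t 11.18 tcp [ 0.413  -0.2034  0.018 ] yang 80.5 tilt [-0.     -0.0001] op 0.001 F [-0.4  0.3  0.9] gf 0.0 j [-0.61  0.42  1.99 -0.    0.73 -2.01]
```

View pics/w6.png

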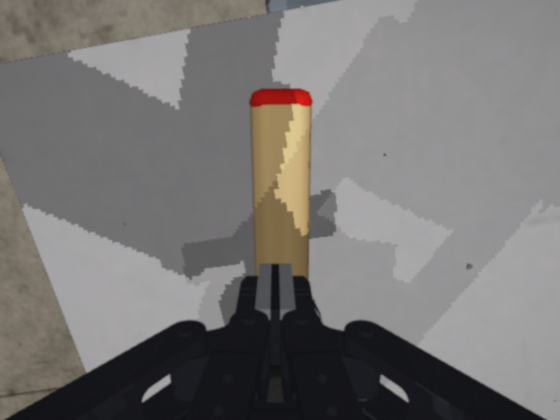

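The closed fingertips (275,265) cover the handle, so they're above it. The pad gap in pixels and the tip ray both put the real tips about 35 mm higher than the reported TCP. I'll open and go down carefully, checking the force.

>>> {"fn": "step_arm", "kwargs": {"moves": "-0.2 0 0 0 0;-0.2 0 0 0 0;-0.2 0 0 0 0;-0.2 0 0 0 0;-0.2 0 0 0 0;-0.2 0 0 0 0;-0.2 0 0 0.2 0;-0.2 0 0 0.2 0;-0.2 0 0 0.2 0;-0.2 0 0 0 0"}}

```text
time_s: 12.02
eef_pos: [0.4123, -0.2029, 0.0019]
eef_rot: [0.083, 0.997, 0.0, -0.001]
force: [-0.4, 0.8, -0.1]
opening: 0.602
grasp_force: 0.0
```

```bash
python3 - <<'E'
from h import *
go()
s=bot.observe();im=optics.get_image("wrist");M=R.from_quat(s["eef_rot"]).as_matrix();C=np.array(im["rotation"]);C=C if C.shape==(3,3) else R.from_quat(C).as_matrix()
print("cam in tool",np.round(M.T@(np.array(im["xyz"])-s["eef_pos"]),4),"\n",np.round(M.T@C,3),np.round(im["K"],1).tolist())
for dz in(0,-.02,-.035,-.05):
    for dx in (0,.011):
        c=C.T@(np.array(s["eef_pos"])+M@[dx,0,dz]-im["xyz"]);u=np.array(im["K"])@c;print(dx,dz,np.round(u[:2]/u[2],1),round(c[2],4))
E
```

```text
t 12.02 tcp [ 0.4123 -0.2029  0.0019] yang 80.5 tilt [-0.0016  0.001 ] op 0.602 F [-0.4  0.8 -0.1] gf 0.0 j [-0.61  0.45  2.   -0.    0.69 -2.01]
cam in tool [ 0.0784 -0.     -0.1784] 
 [[-0.    -0.952 -0.305]
 [ 1.     0.    -0.001]
 [ 0.001 -0.305  0.952]] [[371.3, 0.0, 274.8], [0.0, 371.3, 210.7], [0.0, 0.0, 1.0]]
0 0 [275.3 249.5] 0.1938
0.011 0 [275.3 229.8] 0.1904
0 -0.02 [275.3 266.7] 0.1747
0.011 -0.02 [275.3 245.1] 0.1714
0 -0.035 [275.3 282.3] 0.1604
0.011 -0.035 [275.3 259. ] 0.1571
0 -0.05 [275.3 300.9] 0.1462
0.011 -0.05 [275.3 275.8] 0.1428
```

>>> {"fn": "step_arm", "kwargs": {"moves": "-0.2 0 0 0.1 0;-0.2 0 0 0.1 0;-0.2 0 0 0.1 0;-0.2 0 0 0 0;0.4 0 0 0 0;1 0 0 0 0;1 0 0 0 0;1 0 0 0 0;1 0 0 0 0;1 0 0 0 0", "newtons": 30}}

```text
time_s: 12.9
eef_pos: [0.4129, -0.2032, -0.0044]
eef_rot: [0.083, 0.997, 0.0, -0.0]
force: [-0.5, 1.6, 1.3]
opening: 0.276
grasp_force: 30.4
```

It now grips at an opening of 0.276 (23.5 mm). I'll open slightly, go 12 mm deeper and grip firmly.

>>> {"fn": "step_arm", "kwargs": {"moves": "0 0 0 0 0;0 0 0 0 0;0 0 0 0 0;0 0 0 0.1 0;0 0 0 0.1 0;0 0 0 0.1 0;0 0 0 0.1 0;0 0 0 0.1 0;0 0 0 0 0;0 0 0 0 0"}}

```text
time_s: 13.73
eef_pos: [0.4128, -0.2033, -0.0172]
eef_rot: [0.083, 0.997, 0.0, -0.0]
force: [-0.5, 0.6, -1.0]
opening: 0.504
grasp_force: 0.0
```

>>> {"fn": "step_arm", "kwargs": {"moves": "1 0 0 0 0;1 0 0 0 0;1 0 0 0 0;1 0 0 0 0;1 0 0 0 0;1 0 0 0 0;1 0 0 0 0;1 0 0 0 0;1 0 0 -0.1 0;1 0 0 -0.3 0", "newtons": 110}}

```text
time_s: 14.57
eef_pos: [0.412, -0.2028, -0.0076]
eef_rot: [0.083, 0.997, 0.001, -0.001]
force: [-1.2, 0.4, -4.0]
opening: 0.269
grasp_force: 107.1
```

>>> {"fn": "step_arm", "kwargs": {"moves": "1 0 0 -0.6 0;1 0 0 -0.9 0;1 0 0 -0.9 0;1 0 0 -1 0;1 0 0 -1 0;1 0 0 -1 0;1 0 0 -1 0;1 0 0 -1 0;1 0 0 -1 0;1 0 0 -0.5 0"}}

```text
time_s: 15.4
eef_pos: [0.4136, -0.2038, 0.2187]
eef_rot: [0.083, 0.997, -0.001, 0.001]
force: [0.6, -1.4, -1.4]
opening: 0.265
grasp_force: 107.1
```

>>> {"fn": "step_arm", "kwargs": {"moves": "1 0 0.5 0 0;1 0 0.7 0 0;1 0.1 0.8 0 0;1 0.1 0.9 0 0;1 0.1 0.9 0 0;1 0.1 0.9 0 0;1 0.1 0.8 0 0;1 0.1 0.5 0 0;1 0 0.1 0 0;1 0 0 0 0"}}

```text
time_s: 16.23
eef_pos: [0.4228, -0.0498, 0.2155]
eef_rot: [0.082, 0.997, -0.0, -0.0]
force: [-0.6, -0.6, -2.7]
opening: 0.262
grasp_force: 107.3
```

```bash
python3 - <<'E'
from h import *
im=optics.get_image("wrist");t=optics.get_image("top");s=optics.get_image("scene")
cv2.imwrite("pics/c.png",np.hstack([cv2.resize(im["color"],(400,300)),cv2.resize(s["color"][200:350,230:430],(400,300))]))
go();f=bot.observe()["eef_pos"][2]+.0172;print("face z",f)
for l,z in(("knock_pin_top",.179),("cavity_mouth",.147),("mallet_head",f+.038)):
    rs=[]
    for n,i in(("w",im),("t",t),("s",s)):
        for q in spotter.place_of(i,l)[:2]:print(l,n,np.round(q["location"],3),round(q["conf"],2),np.round(at_z(i,q["location"],z),4))
E
```

```text
t 16.38 tcp [ 0.4234 -0.0512  0.2156] yang 80.48 tilt [-0.0001 -0.0006] op 0.263 F [-0.4 -0.6 -2.1] gf 107.3 j [-0.28  0.08  1.83 -0.    1.23 -1.69]
face z 0.23276173522469323
knock_pin_top w [0.748 0.664] 0.97 [0.4741 0.0356 0.179 ]
knock_pin_top t [0.585 0.487] 0.6 [0.4731 0.0289 0.179 ]
knock_pin_top s [0.531 0.51 ] 0.48 [0.4756 0.0333 0.179 ]
cavity_mouth w [0.88  0.654] 0.91 [0.4987 0.1002 0.147 ]
cavity_mouth t [0.535 0.471] 0.84 [0.4974 0.1039 0.147 ]
cavity_mouth s [0.518 0.512] 0.96 [0.4971 0.1018 0.147 ]
mallet_head w [0.489 0.985] 0.95 [ 0.4731 -0.0587  0.2708]
```

View pics/c.png

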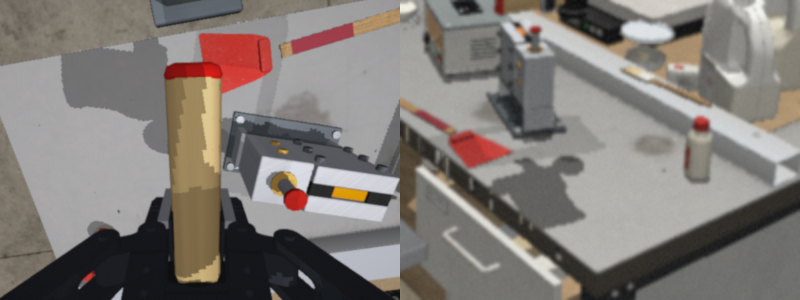

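The wrist crop shows the red cap at (295,200) and the bar's amber top at (350,193). The mallet is held level. Now above the pin and down.

>>> {"fn": "step_arm", "kwargs": {"moves": "1 0.1 0.5 0 0;1 0.1 0.8 0 0;1 0.1 0.9 0 0;1 0.1 0.8 0 0;1 0.1 0.5 0 0;1 0.1 0.24 0 0;1 0 0 0 0;1 0 0 0.5 0;1 0 0 0.7 0;1 0 0 0.3 0"}}

```text
time_s: 17.67
eef_pos: [0.4231, 0.0435, 0.1766]
eef_rot: [0.083, 0.997, -0.0, -0.001]
force: [-1.2, 0.2, -1.8]
opening: 0.261
grasp_force: 107.6
```

>>> {"fn": "step_arm", "kwargs": {"moves": "1 0 0 0.4 0;1 0 0 0.4 0;1 0 0 0.4 0;1 0 0 0.3 0;1 0 0 0.1 0;1 0 0 0 0;1 0 0 0 0;1 0 0 0 0;1 0 0 0 0;1 0 0 0 0"}}

```text
time_s: 18.5
eef_pos: [0.4242, 0.0442, 0.1382]
eef_rot: [0.083, 0.997, -0.0, 0.0]
force: [-0.0, 0.3, -2.6]
opening: 0.267
grasp_force: 107.8
```

```bash
python3 - <<'E'
from h import *
im=optics.get_image("wrist");t=optics.get_image("top");s=optics.get_image("scene")
go()
for l,z in(("knock_pin_top",.16),("bar_center",.13),("mallet_grip",.19)):
    for n,i in(("w",im),("t",t),("s",s)):
        for q in spotter.place_of(i,l)[:1]:print(l,n,np.round(q["location"],3),round(q["conf"],2),np.round(at_z(i,q["location"],z),4))
E
```

```text
t 18.65 tcp [0.4241 0.0442 0.1381] yang 80.5 tilt [ 0.0002 -0.0001] op 0.264 F [ 0.   0.8 -2.5] gf 107.8 j [-0.06  0.18  1.94 -0.    1.02 -1.46]
bar_center t [0.543 0.47 ] 0.58 [0.5023 0.09   0.13  ]
mallet_grip w [0.488 0.637] 0.86 [0.4088 0.046  0.19  ]
mallet_grip t [0.575 0.536] 0.49 [0.4132 0.0437 0.19  ]
mallet_grip s [0.5   0.508] 0.91 [0.4177 0.0488 0.19  ]
```

>>> {"fn": "step_arm", "kwargs": {"moves": "1 0 0 0.08 0;1 0 0 0.06 0;1 0 0 0 0;1 0 0 0 0;1 0 0 0 0;1 0 0 0 0;1 0 0 0 0;1 0 0 0 0;1 0 0 0 0;1 0 0 0 0"}}

```text
time_s: 19.93
eef_pos: [0.424, 0.0443, 0.1358]
eef_rot: [0.083, 0.997, -0.0, 0.0]
force: [-6.5, -0.0, 15.9]
opening: 0.267
grasp_force: 110.4
```

```bash
python3 - <<'E'
from h import *
go();print(bot.observe()["wrist_torque"])
E
```

```text
t 19.93 tcp [0.424  0.0443 0.1358] yang 80.5 tilt [ 0.0006 -0.0001] op 0.267 F [-6.5 -0.  15.9] gf 110.4 j [-0.06  0.18  1.94 -0.    1.02 -1.46]
[-0.02632233  0.56231122 -0.07960783]
```

>>> {"fn": "step_arm", "kwargs": {"moves": "1 0 0 0.04 0;1 0 0 0.02 0;1 0 0 0 0;1 0 0 0 0;1 0 0 -0.5 0;1 0 0 -0.8 0;1 0 0 -1 0;1 0 0 -1 0;1 0 0 -0.5 0;1 0 0 0 0"}}

```text
time_s: 20.77
eef_pos: [0.4265, 0.0441, 0.2308]
eef_rot: [0.083, 0.997, 0.0, 0.003]
force: [1.2, -0.4, -3.0]
opening: 0.264
grasp_force: 107.8
```

```bash
python3 - <<'E'
from h import *
im=optics.get_image("wrist");t=optics.get_image("top");s=optics.get_image("scene")
cv2.imwrite("pics/d.png",np.hstack([cv2.resize(im["color"],(400,300)),cv2.resize(s["color"][180:285,230:370],(400,300))]))
go()
for l,z in(("knock_pin_top",.153),("bar_center",.13),("mallet_head",.2)):
    rs=[]
    for n,i in(("w",im),("t",t),("s",s)):
        for q in spotter.place_of(i,l)[:1]:print(l,n,np.round(q["location"],3),round(q["conf"],2),np.round(at_z(i,q["location"],z),4));rs.append(ray(i,q["location"]))
    if len(rs)>1:print(tri(rs))
E
```

```text
t 20.92 tcp [0.4232 0.0442 0.227 ] yang 80.49 tilt [-0.0016  0.    ] op 0.263 F [-0.7 -0.1 -2.9] gf 107.8 j [-0.06  0.07  1.81 -0.    1.26 -1.46]
knock_pin_top s [0.535 0.532] 0.6 [0.4724 0.0165 0.153 ]
bar_center w [0.629 0.643] 0.91 [0.4997 0.0969 0.13  ]
bar_center t [0.538 0.473] 0.41 [0.4982 0.0987 0.13  ]
bar_center s [0.518 0.521] 0.64 [0.503  0.1068 0.13  ]
[0.49699609 0.09781708 0.13452982]
mallet_head w [0.495 0.984] 0.95 [0.5668 0.0219 0.2   ]
mallet_head t [0.581 0.517] 0.6 [0.4339 0.036  0.2   ]
mallet_head s [0.532 0.432] 0.93 [0.6394 0.2467 0.2   ]
[0.4435951  0.0351714  0.30028821]
```

View pics/d.png

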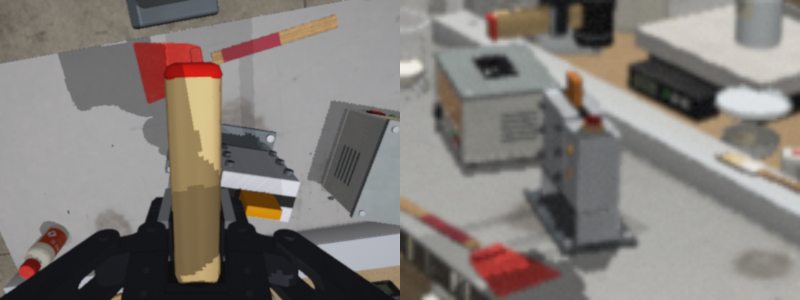

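The bar now stands out of the cavity (amber at (575,88) in the scene crop) and the red cap is low at (594,122). I'm taking the mallet back to its open spot on the bench.

>>> {"fn": "step_arm", "kwargs": {"moves": "1 -0.12 -0.5 0 0;1 -0.12 -0.8 0 0;1 -0.12 -1 0 0;1 -0.12 -1 0 0;1 -0.12 -1 0 0;1 -0.12 -1 0.5 0;1 -0.12 -1 1 0;1 -0.12 -1 1 0;1 -0.12 -1 1 0;1 -0.12 -0.9 1 0"}}

```text
time_s: 22.2
eef_pos: [0.4158, -0.1894, 0.1147]
eef_rot: [0.083, 0.997, -0.0, 0.001]
force: [0.7, -0.7, -2.7]
opening: 0.263
grasp_force: 107.8
```

>>> {"fn": "step_arm", "kwargs": {"moves": "1 0 -0.5 1 0;1 0 -0.13 1 0;1 0 0 1 0;1 0 0 0.8 0;1 0 0 0.5 0;1 0 0 0.3 0;1 0 0 0.2 0;1 0 0 0.1 0;1 0 0 0 0;1 0 0 0 0"}}

```text
time_s: 23.03
eef_pos: [0.4137, -0.2035, -0.0064]
eef_rot: [0.083, 0.997, -0.0, 0.001]
force: [0.1, -0.5, -1.9]
opening: 0.268
grasp_force: 107.7
```

```bash
python3 - <<'E'
from h import *
go((.4128,-.2033,-.0172))
E
```

```text
t 23.03 tcp [ 0.4137 -0.2035 -0.0064] yang 80.51 tilt [ 0.001  -0.0008] op 0.268 F [ 0.1 -0.5 -1.9] gf 107.7 j [-0.61  0.47  2.01 -0.    0.67 -2.01]
shift units now-axes [0.04 0.   0.43]
```

>>> {"fn": "step_arm", "kwargs": {"moves": "1 0 0 0.08 0;1 0 0 0.08 0;1 0 0 0.08 0;1 0 0 0.06 0;1 0 0 0.04 0;1 0 0 0.02 0;1 0 0 0.02 0;1 0 0 0 0;1 0 0 0 0;1 0 0 0 0"}}

```text
time_s: 23.87
eef_pos: [0.4131, -0.2032, -0.0165]
eef_rot: [0.083, 0.997, -0.0, -0.0]
force: [0.5, 0.2, -1.6]
opening: 0.265
grasp_force: 108.0
```

>>> {"fn": "step_arm", "kwargs": {"moves": "1 0 0 0.02 0;1 0 0 0.02 0;1 0 0 0 0;0.4 0 0 0 0;0.3 0 0 0 0;-0.2 0 0 0 0;-0.2 0 0 0 0;-0.2 0 0 0 0;-0.2 0 0 -0.2 0;-0.2 0 0 -0.4 0", "newtons": 60}}

```text
time_s: 24.7
eef_pos: [0.4122, -0.2026, -0.0029]
eef_rot: [0.083, 0.997, 0.001, -0.001]
force: [0.3, -0.3, 0.1]
opening: 0.599
grasp_force: 0.0
```

>>> {"fn": "step_arm", "kwargs": {"moves": "-0.2 0 0 -0.7 0;-0.4 0 0 -1 0;-0.4 0 0 -1 0;-0.4 0 0 -1 0;-0.4 0 0 -1 0;-0.4 0 0 -1 0;-0.4 0 0 -1 0;-0.4 0 0 -1 0;-0.4 0 0 -1 0;-0.4 0 0 -0.5 0"}}

```text
time_s: 25.53
eef_pos: [0.414, -0.2037, 0.2309]
eef_rot: [0.083, 0.997, -0.001, 0.002]
force: [0.2, -0.3, 0.3]
opening: 0.698
grasp_force: 0.0
```

```bash
python3 - <<'E'
from h import *
im=optics.get_image("wrist");t=optics.get_image("top")
for l in("mallet_grip","mallet_head"):
    for n,i in(("w",im),("t",t)):
        for q in spotter.place_of(i,l)[:1]:print(l,n,np.round(q["location"],3),round(q["conf"],2),np.round(at_z(i,q["location"],.038),4))
go((.44,.0,.28),-17)
E
```

```text
mallet_grip w [0.492 0.367] 0.65 [ 0.3961 -0.2007  0.038 ]
mallet_grip t [0.715 0.568] 0.89 [ 0.4063 -0.2042  0.038 ]
mallet_head w [0.489 0.521] 0.87 [ 0.4634 -0.2139  0.038 ]
mallet_head t [0.726 0.52 ] 0.67 [ 0.4678 -0.2237  0.038 ]
t 25.83 tcp [ 0.4121 -0.2024  0.2263] yang 80.5 tilt [-0.0021  0.0013] op 0.701 F [-0.1 -0.4 -0.1] gf 0.0 j [-0.61  0.12  1.75 -0.    1.27 -2.01]
shift units now-axes [ 0.24  8.17 -2.14]
twist units -16.5 shift after twist [-8.07  1.3  -2.16]
```

>>> {"fn": "step_arm", "kwargs": {"moves": "-0.4 0 0 0 0.7;-0.4 0 0 0 0.7;-0.4 0 0 0 0.7;-0.4 0.1 0.6 0 0;-0.4 0.1 1 0 0;-0.4 0.1 1 0 0;-0.4 0.1 1 0 0;-0.4 0.1 1 0 0;-0.4 0.1 1 0 0;-0.4 0.1 1 0 0"}}

```text
time_s: 26.67
eef_pos: [0.4522, -0.0407, 0.2261]
eef_rot: [0.174, 0.985, 0.0, -0.001]
force: [0.1, 0.1, -0.9]
opening: 0.698
grasp_force: 0.0
```

>>> {"fn": "step_arm", "kwargs": {"moves": "-0.4 0.1 1 0 0;-0.4 0.1 1 0 0;-0.4 0 1 0 0;-0.4 0 1 0 0;-0.4 0 1 0 0;-0.4 0 0.6 0 0;-0.4 0 0.4 0 0;-0.4 0 0 0 0;-0.4 0 0 0 0;-0.4 0 0 0 0"}}

```text
time_s: 27.5
eef_pos: [0.4989, 0.0997, 0.2269]
eef_rot: [0.174, 0.985, -0.001, -0.001]
force: [-0.1, -0.3, -0.3]
opening: 0.7
grasp_force: 0.0
```

```bash
cat >> h.py <<'E'
def rect(im,label,z):
    for q in spotter.trace(im,label)[:1]:
        m=q["pixels"].astype(np.uint8);c=max(cv2.findContours(m,0,2)[0],key=cv2.contourArea)
        w=np.array([at_z(im,(u/560,v/420),z)[:2] for u,v in c[:,0]+.5])
        r=cv2.minAreaRect((w*1000).astype(np.float32));print(label,"conf",round(q["conf"],2),"rect mm",np.round(r[0],1),np.round(r[1],1),"angle",round(r[2],1))
E
python3 - <<'E'
from h import *
go()
im=optics.get_image("wrist");cv2.imwrite("pics/e.png",im["color"])
for l,z in(("cavity_mouth",.147),("bar_center",.130),("knock_pin_top",.153)):
    for q in spotter.place_of(im,l)[:2]:print(l,np.round(q["location"],3),round(q["conf"],2),np.round(at_z(im,q["location"],z),4))
rect(im,"bar_center",.179)
# amber top by colour
hsv=cv2.cvtColor(im["color"],cv2.COLOR_BGR2HSV);m=cv2.inRange(hsv,(12,150,60),(28,255,255))
for c in cv2.findContours(m,0,2)[0]:
    if cv2.contourArea(c)>60:
        w=np.array([at_z(im,(u/560,v/420),.179)[:2] for u,v in c[:,0]+.5]);r=cv2.minAreaRect((w*1000).astype(np.float32));print(np.round(r[0],1),np.round(r[1],1),round(r[2],1),im["color"][c[0,0,1],c[0,0,0]],cv2.boundingRect(c))
E
```

```text
t 27.5 tcp [0.4989 0.0997 0.2269] yang 69.98 tilt [-0.0016 -0.0007] op 0.7 F [-0.1 -0.3 -0.3] gf 0.0 j [ 0.06  0.2   1.66 -0.    1.29 -1.16]
cavity_mouth [0.488 0.489] 0.78 [0.4987 0.0981 0.147 ]
bar_center [0.485 0.476] 0.85 [0.4991 0.0965 0.13  ]
knock_pin_top [0.315 0.49 ] 0.66 [0.4737 0.0341 0.153 ]
bar_center conf 0.65 rect mm [492.3 101. ] [35.4 22.1] angle 71.2
[492.5 101. ] [36.5 20.1] 70.0 [ 42  69 102] (245, 194, 58, 31)
[467.5  48.6] [21.8 15.9] 27.0 [ 62 124 158] (163, 188, 35, 32)
[443.4  63.2] [ 4.9 12.7] 15.4 [ 51  98 125] (178, 153, 21, 10)
```

>>> {"fn": "step_arm", "kwargs": {"moves": "-0.4 0.04 -0.05 0.6 0;-0.4 0 0 0.9 0;-0.4 0 0 0.9 0;-0.4 0 0 0.8 0;-0.4 0 0 0.5 0;-0.4 0 0 0.4 0;-0.4 0 0 0.2 0;-0.4 0 0 0.1 0;-0.4 0 0 0 0;-0.4 0 0 0 0"}}

```text
time_s: 28.58
eef_pos: [0.499, 0.0997, 0.1182]
eef_rot: [0.174, 0.985, 0.0, 0.001]
force: [0.2, -0.5, -0.7]
opening: 0.698
grasp_force: 0.0
```

>>> {"fn": "step_arm", "kwargs": {"moves": "0 0 0 0 0;0.3 0 0 0 0;1 0 0 0 0;1 0 0 0 0;1 0 0 0 0;1 0 0 0 0;1 0 0 0 0;1 0 0 0 0;1 0 0 0 0;1 0 0 0 0", "newtons": 60}}

```text
time_s: 29.42
eef_pos: [0.4987, 0.0998, 0.1176]
eef_rot: [0.174, 0.985, 0.0, 0.0]
force: [1.2, 0.9, 2.8]
opening: 0.409
grasp_force: 60.4
```

```bash
python3 - <<'E'
from h import *
go((.53,.29,.26))
E
```

```text
t 29.42 tcp [0.4987 0.0998 0.1176] yang 69.99 tilt [0.0007 0.0001] op 0.409 F [1.2 0.9 2.8] gf 60.4 j [ 0.06  0.32  1.8   0.    1.02 -1.16]
shift units now-axes [ 1.42  7.58 -5.69]
```

>>> {"fn": "step_arm", "kwargs": {"moves": "1 0 0 -0.2 0;1 0 0 -0.5 0;1 0 0 -0.8 0;1 0 0 -0.9 0;1 0 0 -0.9 0;1 0 0 -0.9 0;1 0 0 -0.7 0;1 0 0 -0.4 0;1 0.1 0.4 0 0;1 0.2 0.7 0 0"}}

```text
time_s: 30.25
eef_pos: [0.5004, 0.1276, 0.2497]
eef_rot: [0.175, 0.985, -0.0, -0.0]
force: [-0.2, -0.6, -0.8]
opening: 0.41
grasp_force: 60.6
```

>>> {"fn": "step_arm", "kwargs": {"moves": "1 0.2 0.9 0 0;1 0.2 0.9 0 0;1 0.2 0.9 0 0;1 0.2 0.8 0 0;1 0.1 0.5 0 0;1 0.1 0.3 0 0;1 0 0.1 0 0;1 0 0 0 0;1 0 0 0 0;1 0 0 0 0"}}

```text
time_s: 31.08
eef_pos: [0.5147, 0.2391, 0.2499]
eef_rot: [0.174, 0.985, -0.0, -0.0]
force: [-0.1, -0.8, -0.6]
opening: 0.407
grasp_force: 60.5
```

```bash
cat > look.py <<'E'
from h import *
go()
im=optics.get_image("wrist");t=optics.get_image("top")
for n,i in(("w",im),("t",t)):
    for q in spotter.place_of(i,"slot")[:2]:
        P=at_z(i,q["location"],.109);print("slot",n,np.round(q["location"],3),round(q["conf"],2),np.round(P,4))
    if n=="w":
        q=spotter.place_of(i,"slot")[0];u,v=np.array(q["location"])*[560,420]
        # dark collar contour near the slot
        g=cv2.cvtColor(i["color"],cv2.COLOR_BGR2GRAY)
        for th in(50,70,90):
            m=(g<th).astype(np.uint8);m=cv2.morphologyEx(m,cv2.MORPH_CLOSE,np.ones((13,13)));nl,lab,st,_=cv2.connectedComponentsWithStats(m)
            k=lab[int(v),int(u)]
            if k:
                c=max(cv2.findContours((lab==k).astype(np.uint8),0,2)[0],key=cv2.contourArea);w=np.array([at_z(i,(a/560,b/420),.109)[:2] for a,b in c[:,0]+.5])
                r=cv2.minAreaRect((w*1000).astype(np.float32));print(th,"collar",np.round(r[0],1),np.round(r[1],1),round(r[2],1),st[k])
        rect(im,"slot",.109)
        cv2.imwrite("pics/f.png",im["color"])
for q in spotter.place_of(im,"bar_center")[:1]:print("bar",np.round(q["location"],3),q["conf"],at_z(im,q["location"],bot.observe()["eef_pos"][2]+.0124))
E
python3 look.py
```

```text
t 31.08 tcp [0.5147 0.2391 0.2499] yang 69.95 tilt [-0.0004 -0.0006] op 0.407 F [-0.1 -0.8 -0.6] gf 60.5 j [ 0.31  0.27  1.51 -0.    1.37 -0.91]
slot w [0.686 0.414] 0.63 [0.538  0.3315 0.109 ]
slot conf 0.85 rect mm [532.7 331. ] [172.4 140.2] angle 71.6
slot t [0.394 0.43 ] 0.96 [0.5499 0.3323 0.109 ]
bar [0.49  0.604] 0.57 [0.51139617 0.23967896 0.2625036 ]
```

```bash
cat > col.py <<'E'
from h import *
go();im=optics.get_image("wrist");q=spotter.place_of(im,"slot")[0];u,v=np.array(q["location"])*[560,420];print(u,v,q["conf"],at_z(im,q["location"],.109))
g=cv2.cvtColor(im["color"],cv2.COLOR_BGR2GRAY);x0,y0=max(int(u)-75,0),max(int(v)-60,0);G=g[y0:y0+120,x0:x0+150]
print(G[5::10,5::10])
th,m=cv2.threshold(G,0,1,cv2.THRESH_BINARY_INV+cv2.THRESH_OTSU);print("otsu",th)
for c in cv2.findContours(m,cv2.RETR_CCOMP,cv2.CHAIN_APPROX_NONE)[0]:
    if cv2.contourArea(c)>80:
        w=np.array([at_z(im,((a+x0)/560,(b+y0)/420),.109)[:2] for a,b in c[:,0]+.5]);r=cv2.minAreaRect((w*1000).astype(np.float32))
        print(np.round(r[0],1),np.round(r[1],1),round(r[2],1),cv2.boundingRect(c))
E
python3 col.py
```

```text
t 31.43 tcp [0.5149 0.2398 0.2501] yang 69.97 tilt [ 0.0001 -0.0001] op 0.407 F [0.2 0.4 0.2] gf 60.5 j [ 0.31  0.27  1.51 -0.    1.37 -0.91]
382.87199999999996 177.408 0.69 [0.54095193 0.33071467 0.109     ]
[[172 180 180 180 180 179 179 177 179 180 179 179 175 175 173]
 [160 178 178 178 180 178 180 178 181 179 178 176 175 175 173]
 [159 162 177 177 178 176 177 177 179 178 177 176 174 175 173]
 [162 165 180  67 151  92  91  89  87  85  84 185 174 172 171]
 [176 162 162  64  92  83  77  69  66  57  83  98 174 171 170]
 [177 166 162  66  89  40  92 141 140  16  82 127 171 170 168]
 [160 177 163  65  77  32  32  33  33  35  79 156 171 170 171]
 [155 159 159  63  78  73  81  80  79  78 145 167 168 168 170]
 [157 160 159 159 156 158 157 175 175 176 175 173 172 171 170]
 [156 156 156 154 157 157 154 156 174 173 174 173 171 171 170]
 [151 153 153 153 153 153 153 154 171 173 173 171 171 169 169]
 [151 152 153 151 152 153 153 155 154 172 169 171 170 169 168]]
otsu 122.0
[536.9 330.2] [72.1 47. ] 71.8 (32, 28, 86, 55)
[535.3 329.5] [34.2 12.2] 71.7 (53, 47, 40, 15)
```

```bash
cat > bar.py <<'E'
from h import *
go();s=bot.observe();im=optics.get_image("wrist");M=R.from_quat(s["eef_rot"]).as_matrix();p=np.array(s["eef_pos"])
hsv=cv2.cvtColor(im["color"],cv2.COLOR_BGR2HSV);m=cv2.inRange(hsv,(10,130,40),(30,255,255))
c=max(cv2.findContours(m,0,2)[0],key=cv2.contourArea);print("bbox",cv2.boundingRect(c),cv2.contourArea(c))
mm=np.zeros_like(m);cv2.drawContours(mm,[c],-1,1,-1)
ys=np.nonzero(mm.any(1))[0]
for y in list(range(ys[0],ys[0]+6))+list(range(ys[0]+10,ys[-1],12)):
    xs=np.nonzero(mm[y])[0];L,Rr=[M.T@(at_z(im,(x/560,(y+.0)/420),p[2]-.0366)-p) for x in(xs[0],xs[-1]+1)]
    print(y,xs[0],xs[-1]+1,"tool xy mm",np.round(L[:2]*1000,1),np.round(Rr[:2]*1000,1))
E
python3 bar.py
```

```text
t 31.53 tcp [0.5148 0.2399 0.2501] yang 69.99 tilt [ 0.0001 -0.0001] op 0.405 F [1.2 0.4 0.1] gf 60.5 j [ 0.31  0.27  1.51 -0.    1.37 -0.91]
bbox (226, 215, 99, 113) 8824.0
215 270 303 tool xy mm [ 6.7 -3.3] [ 6.7 16.9]
216 247 303 tool xy mm [  6.  -17.3] [ 6.  16.9]
217 246 303 tool xy mm [  5.4 -18. ] [ 5.4 16.9]
218 246 303 tool xy mm [  4.7 -18. ] [ 4.8 16.9]
219 245 304 tool xy mm [  4.1 -18.6] [ 4.1 17.5]
220 245 304 tool xy mm [  3.4 -18.6] [ 3.5 17.5]
225 244 305 tool xy mm [  0.2 -19.3] [ 0.2 18.2]
237 241 308 tool xy mm [ -7.7 -21.4] [-7.7 20.3]
249 239 311 tool xy mm [-15.9 -22.9] [-15.8  22.4]
261 236 314 tool xy mm [-24.1 -25. ] [-24.1  24.6]
273 232 319 tool xy mm [-32.6 -27.9] [-32.6  28. ]
285 230 321 tool xy mm [-41.3 -29.5] [-41.2  29.7]
297 227 324 tool xy mm [-50.1 -31.8] [-50.1  32. ]
309 226 324 tool xy mm [-59.2 -32.8] [-59.1  32.3]
321 227 324 tool xy mm [-68.4 -32.5] [-68.4  32.7]
```

>>> {"fn": "step_arm", "kwargs": {"moves": "1 0 0 0 -0.36;1 0.05 0.5 0 0;1 0.05 0.8 0 0;1 0.05 0.9 0 0;1 0.05 0.8 0 0;1 0.03 0.5 0 0;1 0 0.26 0 0;1 0 0 0 0;1 0 0 0.5 0;1 0 0 0.7 0"}}

```text
time_s: 32.42
eef_pos: [0.5398, 0.3311, 0.2214]
eef_rot: [0.158, 0.987, 0.001, 0.002]
force: [-0.1, -0.5, -0.4]
opening: 0.403
grasp_force: 60.5
```

>>> {"fn": "step_arm", "kwargs": {"moves": "1 0 0 0.7 0;1 0 0 0.6 0;1 0 0 0.4 0;1 0 0 0.1 0;1 0 0 0 0;1 0 0 0 0;1 0 0 0 0;1 0 0 0 0;1 0 0 0 0;1 0 0 0 0"}}

```text
time_s: 33.25
eef_pos: [0.539, 0.3313, 0.1755]
eef_rot: [0.158, 0.987, 0.0, 0.0]
force: [0.4, 0.4, -1.1]
opening: 0.408
grasp_force: 60.5
```

```bash
python3 bar.py | head -7; cat > col2.py <<'E'
from h import *
im=optics.get_image("wrist");s=bot.observe();M=R.from_quat(s["eef_rot"]).as_matrix();p=np.array(s["eef_pos"])
def prj(w):
    C=np.array(im["rotation"]);C=C if C.shape==(3,3) else R.from_quat(C).as_matrix();c=np.array(im["K"])@(C.T@(np.array(w)-im["xyz"]));return c[:2]/c[2]
S=np.array([.538,.3307,.109]);a=np.radians(71.8);X=np.array([np.sin(a),-np.cos(a),0]);Y=np.array([np.cos(a),np.sin(a),0])
g=cv2.cvtColor(im["color"],cv2.COLOR_BGR2GRAY)
print("corners px",[np.round(prj(S+i*.023*X+j*.035*Y),0).tolist() for i in(-1,1) for j in(-1,1)])
# scan profiles along mould axes, mm -> grey
for off in(-18,-12):
    print("x-profile @y",off*0,off);
for j in(-28,-24,24,28):
    print("along X at y=%d"%j,[(k,int(g[tuple(np.int32(prj(S+k*.001*X+j*.001*Y))[::-1])])) for k in range(-30,31,2)])
for i in(-20,-16,-12):
    print("along Y at x=%d"%i,[(k,int(g[tuple(np.int32(prj(S+i*.001*X+k*.001*Y))[::-1])])) for k in range(-42,43,2) if abs(k)>10])
for q in spotter.place_of(im,"slot")[:1]:print(q["conf"],at_z(im,q["location"],.109))
E
python3 col2.py
```

```text
t 33.25 tcp [0.539  0.3313 0.1755] yang 71.8 tilt [0.0008 0.0003] op 0.408 F [ 0.4  0.4 -1.1] gf 60.5 j [ 0.44  0.42  1.46 -0.    1.26 -0.81]
bbox (226, 213, 99, 115) 8974.0
213 301 303 tool xy mm [ 8.  15.6] [ 8.  16.8]
214 246 304 tool xy mm [  7.3 -17.9] [ 7.3 17.5]
215 244 304 tool xy mm [  6.7 -19.1] [ 6.7 17.5]
216 244 305 tool xy mm [  6.  -19.1] [ 6.  18.1]
217 244 305 tool xy mm [  5.4 -19.2] [ 5.4 18.1]
corners px [[222.0, 177.0], [326.0, 177.0], [225.0, 240.0], [323.0, 240.0]]
x-profile @y 0 -18
x-profile @y 0 -12
along X at y=-28 [(-30, 109), (-28, 110), (-26, 110), (-24, 40), (-22, 38), (-20, 128), (-18, 134), (-16, 114), (-14, 46), (-12, 32), (-10, 33), (-8, 32), (-6, 33), (-4, 33), (-2, 30), (0, 32), (2, 32), (4, 28), (6, 21), (8, 20), (10, 21), (12, 20), (14, 22), (16, 91), (18, 118), (20, 164), (22, 95), (24, 148), (26, 151), (28, 150), (30, 160)]
along X at y=-24 [(-30, 110), (-28, 110), (-26, 110), (-24, 40), (-22, 34), (-20, 34), (-18, 33), (-16, 33), (-14, 33), (-12, 32), (-10, 33), (-8, 32), (-6, 32), (-4, 32), (-2, 33), (0, 31), (2, 31), (4, 32), (6, 32), (8, 3
[... 1228 characters left out ...]
34, 50), (-32, 60), (-30, 122), (-28, 114), (-26, 40), (-24, 33), (-22, 34), (-20, 32), (-18, 33), (-16, 32), (-14, 32), (-12, 33), (12, 33), (14, 32), (16, 34), (18, 33), (20, 33), (22, 32), (24, 45), (26, 81), (28, 104), (30, 176), (32, 175), (34, 88), (36, 150), (38, 160), (40, 159), (42, 159)]
along Y at x=-12 [(-42, 111), (-40, 111), (-38, 111), (-36, 112), (-34, 53), (-32, 33), (-30, 33), (-28, 32), (-26, 34), (-24, 32), (-22, 33), (-20, 32), (-18, 34), (-16, 32), (-14, 32), (-12, 32), (12, 32), (14, 32), (16, 30), (18, 31), (20, 31), (22, 31), (24, 34), (26, 77), (28, 81), (30, 79), (32, 72), (34, 75), (36, 133), (38, 158), (40, 159), (42, 159)]
0.62 [0.53715278 0.33107186 0.109     ]
```

The collar's edges and screws are centred on (0.538, 0.331), and the bar's bottom measures (0.538, 0.331). I'll lower it.

>>> {"fn": "step_arm", "kwargs": {"moves": "1 0 0 0.4 0;1 0 0 0.4 0;1 0 0 0.2 0;1 0 0 0.15 0;1 0 0 0.15 0;1 0 0 0.1 0;1 0 0 0.1 0;1 0 0 0.1 0;1 0 0 0.1 0;1 0 0 0 0"}}

```text
time_s: 34.23
eef_pos: [0.5383, 0.331, 0.1316]
eef_rot: [0.158, 0.987, -0.0, -0.0]
force: [0.8, 0.2, -0.2]
opening: 0.408
grasp_force: 60.7
```

```bash
python3 -c "
from h import *
go();print(bot.observe()['wrist_torque'])"
```

```text
t 34.23 tcp [0.5383 0.331  0.1316] yang 71.8 tilt [-0.001  -0.0005] op 0.408 F [ 0.8  0.2 -0.2] gf 60.7 j [ 0.44  0.46  1.51 -0.    1.17 -0.81]
[-0.05628238 -0.10816913 -0.03818641]
```

>>> {"fn": "step_arm", "kwargs": {"moves": "1 0 0 0.15 0;1 0 0 0.2 0;1 0 0 0.2 0;1 0 0 0.2 0;1 0 0 0.2 0;1 0 0 0.15 0;1 0 0 0.1 0;1 0 0 0.1 0;1 0 0 0 0;1 0 0 0 0"}}

```text
time_s: 35.07
eef_pos: [0.5387, 0.3311, 0.0999]
eef_rot: [0.158, 0.987, -0.0, -0.0]
force: [0.2, 0.2, -0.0]
opening: 0.404
grasp_force: 60.7
```

>>> {"fn": "step_arm", "kwargs": {"moves": "1 0 0 0.1 0;1 0 0 0.1 0;1 0 0 0.08 0;1 0 0 0 0;1 0 0 0 0;1 0 0 0 0;1 0 0 0 0;1 0 0 0 0;1 0 0 0 0;1 0 0 0 0"}}

```text
time_s: 35.9
eef_pos: [0.539, 0.3314, 0.0932]
eef_rot: [0.158, 0.987, 0.0, 0.0]
force: [1.2, 1.0, 2.7]
opening: 0.411
grasp_force: 61.0
```

```bash
python3 -c "
from h import *
go();print(bot.observe()['wrist_torque'])"
```

```text
t 35.9 tcp [0.539  0.3314 0.0932] yang 71.8 tilt [0.0006 0.0004] op 0.411 F [1.2 1.  2.7] gf 61.0 j [ 0.44  0.51  1.55  0.    1.09 -0.81]
[ 0.30700529 -0.24396441 -0.02826855]
```

>>> {"fn": "step_arm", "kwargs": {"moves": "1 0 0 0.08 0;1 0 0 0.08 0;1 0 0 0.08 0;1 0 0 0.04 0;1 0 0 0 0;1 0 0 0 0;1 0 0 0 0;1 0 0 0 0;1 0 0 0 0;1 0 0 0 0"}}

```text
time_s: 36.73
eef_pos: [0.5389, 0.3313, 0.0862]
eef_rot: [0.158, 0.987, 0.0, 0.0]
force: [1.7, 1.9, 4.5]
opening: 0.409
grasp_force: 61.2
```

```bash
python3 -c "
from h import *
for l in ('mallet_head','slot'):
    im=optics.get_image('top');print([(np.round(q['location'],3),round(q['conf'],2)) for q in spotter.place_of(im,l)[:1]])
go()"
```

```text
[(array([0.717, 0.519]), 0.7)]
[(array([0.4  , 0.438]), 0.77)]
t 36.93 tcp [0.5389 0.3313 0.0861] yang 71.8 tilt [0.0003 0.0002] op 0.408 F [1.7 2.1 4.3] gf 61.2 j [ 0.44  0.51  1.55  0.    1.08 -0.81]
```

```bash
python3 -c "
from cell import bot
print(bot.finish_job())"
```

```text
the job is handed in; nothing more can be done
None
```

I handed the job in at about 37 s: the mallet drove the pin home and now stands at its first spot on the bench, and the gripper still holds the bar upright in the slot with the lamp switch about 10 mm down (estimated from bar height and spring force); the cup, bottle and tape were never approached or touched, though I took no last look at them.

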